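# Click the battery cover onto the bench soil meter

## Task

Put the loose battery cover back on the bench soil meter: lay it on the meter's deck, tab end first, slide it along its rails under the lips until its springy tab clicks past the ledge and it stays locked, then let go. The meter gives way in its dock at first, so keep pushing, firmly but without ramming it, and leave the glassware and bottle alone.

Things in the scene. Friction and masses are not known exactly. Their poses are not given: they have to be found in the camera images.
- meter: Bench soil meter, grey, x from -118 to +160 mm, 124 mm wide, white head 70 mm high at its +x end. Origin at its underside (6 mm above the bench) below the middle of the fitted cover; x is the way the cover slides in, z is up. It stands in a low metal dock: pushed with over 3 N it slides along x, 10 to 30 mm, until the dock's end stop holds it; only then can the tab be made to click
- deck (a point): Point on the meter's deck at x = -55 mm, z = 40 mm of the meter; the deck is open above for x below 0. Laid with its centre above this point, the cover is clear of the lips, its front edge 10 mm short of them. Flared side guides, 12 mm high, narrow from about 98 mm apart at x = -38 mm to about 84 mm at x = +10 mm
- lips (a point): Midway between the two lips, level with their undersides, at x = +10 mm of the meter, their entry. From here to x = +57 mm the cover's side edges run in grooves 84 mm wide (2 mm play each side) and 11.6 mm high; the lips reach 8 mm in from the groove's sides and are 5 mm thick. Solid stops at the end of the grooves hold the cover's centre at x = +2 mm of the meter or less
- ledge (a point): Middle of the top of the ledge: a bar across the meter, 34 mm wide, 4 mm thick, standing 5.5 mm above the deck, at x = +65.5 mm, z = 45.5 mm of the meter
- grip_bar (a point): Centre of the upright grip bar of the battery cover (loose, white plastic, about 100 g). Its x axis points to the tab end, z is up. The bar stands across the cover: 14 mm thick (x), 50 mm long (y), from 10 to 40 mm above the cover's underside; its centre is 25 mm above the underside and 15 mm behind (-x of) the plate's centre. Grip it across its thickness
- cover_mid (a point): Centre of the cover's plate, 110 mm long (x), 80 mm wide, 10 mm high with its side skirts; 5 mm above the underside, axes as the cover's. Fitted: x = 0 (play about -1.5 to +2 mm), y = 0, z = 45 mm of the meter
- hook (a point): Lower back edge of the hook under the springy tab, a tongue 26 mm wide reaching 31 mm ahead of the plate; 69 mm ahead of the cover's centre, 1 mm above its underside when relaxed. Its sloping front rides over the ledge (lifting 4.5 mm, resistance up to 12 N, most 9 mm short of home), then its square back drops behind it; the stops follow 2 to 4 mm on. Locked: x = 67.5 to 71 mm, z = 41 mm of the meter
- beaker: Bystander: open glass beaker, 76 mm across, 95 mm high, origin at its underside
- cylinder: Bystander: plastic measuring cylinder, foot 68 mm across, 162 mm high, origin at its underside
- bottle: Bystander: plastic bottle, 60 mm across, about 120 mm high, origin at its underside
There are look-alikes about, which are no part of the job. There is more than one size of the part that bears grip_bar; the job needs the middle-sized.

How it is judged (in metres and radians):
On the way:
1. the cover lies on the deck with its front edge under the lips (x of cover_mid in the frame of meter between -0.045 and 0.01 m and y of cover_mid in the frame of meter between -0.006 and 0.006 m and z of cover_mid in the frame of meter between 0.04 and 0.05 m and angle between the x axis of cover_mid and the x axis of meter, either way round below 0.08 rad), for 0.05 s.
At the end, for the whole second after the job is handed in: The cover lies flat in the rails, centre within -4/+5 mm of its fitted place along them, 5 mm across, 0.06 rad in direction, at rest; hook sprung down (z under 44.5 mm, x over 66 mm of the meter), behind the ledge; beaker, cylinder and bottle within 30 mm of where they stood (x of cover_mid in the frame of meter between -0.004 and 0.005 m and y of cover_mid in the frame of meter between -0.005 and 0.005 m and z of cover_mid in the frame of meter between 0.042 and 0.049 m and x of hook in the frame of meter above 0.066 m and z of hook in the frame of meter below 0.0445 m and angle between the x axis of cover_mid and the x axis of meter, either way round below 0.06 rad and linear speed of cover below 0.01 m/s and distance of each of beaker, cylinder, bottle from where it was at the start of the episode below 0.03 m); the robot touches nothing.
It fails at once if the cover is rammed or pressed against the meter with more than 80 N (contact force between cover and meter above 80 N).
It fails at once if the beaker is pushed more than 30 mm or tipped over (distance of beaker from where it was at the start of the episode above 0.03 m or angle between beaker's own z axis and vertical above 0.5 rad).
It fails at once if the cylinder is pushed more than 30 mm or tipped over (distance of cylinder from where it was at the start of the episode above 0.03 m or angle between cylinder's own z axis and vertical above 0.5 rad).
It fails at once if the bottle is pushed more than 30 mm or tipped over (distance of bottle from where it was at the start of the episode above 0.03 m or angle between bottle's own z axis and vertical above 0.5 rad).
It also fails if it takes over 42 s, if anything falls off the work surface, if the arm or the gripper's body presses on something with over 40 N, if the wrist force passes 120 N, or if a joint passes its speed limit or range.

## Robot

A 6-joint arm with a two-finger parallel gripper is mounted at the origin on the work surface. World frame = base frame: x ahead of the robot, y to its left, z up, the work surface at z = 0. Lengths are in m, angles in degrees, forces in N, time in s.
With the tool pointing down it reaches from about 0.4 to 0.825 m from the base axis. Payload 7 kg.
Tool frame: the origin (TCP) lies at the very end of the fingers, on their centre line; the grasp point (between the pads) lies r.pinch_z behind it (r.pinch_z is the distance from the TCP to the grasp point, in m); z points along the fingers, y is the direction in which the jaws open and shut (so a half turn about z gives the same grasp; the last joint's range is limited). The gripper opens to 88 mm and grips with 3 to 60 N. Pads are 19 mm wide; open, the fingers measure 130 mm over their backs; the gripper's body (78 mm by 193 mm) begins 47 mm behind the grasp point.
Start: joints at [-50.988, 20.546, 0.682, 0, -70.136, -16.507], TCP at [0.258, -0.624, 0.227] pointing down, gripper open.
Joint ranges: [-176.03, 176.03], [-82.01, 121.73], [-58.28, 71.71], [-173.87, 95.51], [-174.79, -0.11], [-173.66, 173.66]. Speed limits (degrees/s): [136.94, 136.94, 172.46, 180, 180, 180].

## Interface

Orientations are given as [roll, pitch, yaw] about the fixed x, y, z axes, in that order (R = Rz(yaw) Ry(pitch) Rx(roll)).
In Python, from plant import r gives the robot as it stands. The module is installed in compiled form; this text tells all that it offers.
- The arm moves only by the tool servo_tool, never from a script. Its argument "steps" is a list of rows, each a list of 5 numbers: the finger opening in cm, from 0 to 8.76, then the shift along the tool's x, y, z in cm, then the turn about the tool's z in degrees. In form: [[fingers, x, y, z, spin], ...]. A call has 1 to 8 rows; each row shifts and turns the commanded pose from where the row before left it, along the tool's axes as they then stand; what a row does not reach is not made up. A row lasts 1/8 s, in which the tool goes at most 62.5 mm and 10.7 degrees, less where a joint would pass 70% of its speed; a pose out of reach is approached as far as the arm can. A call with a gripper value outside its range is refused whole. The fingers move at their own pace and stop on an object; "squeeze" is the grip in N (left out, the last holds). Time passes only in rows, so rows that do not move let the fingers close. It gives the time, the measured TCP pose, the force and the opening at its end, in the units of the state.
- r.get_state(): the state, without advancing time (a new reading comes with each control period).
- r.capture(name): name is "scene" or "top" or "wrist"; returns the picture (420x560x3 uint8, red, green, blue); there is no depth.
- r.calibration(name): a dict with "K" (3x3 intrinsics, pixels), "dist_coeffs" ([k1, k2, p1, p2, k3] as OpenCV has them; the pictures are not rectified), "rvec" (rotation vector, rad) and "tvec" (3), from world to camera coordinates, as OpenCV has them; the wrist camera has in their place "tool_from_camera" (4x4, takes a point from camera to tool coordinates, whose origin is the TCP and whose axes are the flange's). Camera axes: x right, y down, z forward; pixel columns grow to the right and rows downward; lengths in m; the calibration is good to about 2 mm. A picture is of the moment at which its call begins: read the wrist's pose just before it. calibration takes no time and is no camera call.
- r.close_job(): hands the job in, once; it reports no verdict.
The state is a dict: "time_s": time; "joints": joint angles; "qd": joint speeds; "joint_torque": joint torques, N m; "tcp_pos": TCP position; "eef_rot": TCP orientation; "contact_force": force on the tool from outside, world axes, zero at the start; "moment": the same for the moment, N m; "gripper_width": finger opening in m.
Only numpy, scipy, OpenCV 4.12 (cv2) and the standard library are available. Lean on these libraries where they do the work, as an engineer would, in place of code of your own. Each camera call takes 0.05 s, during which the arm holds its last target.

## Working session

There is one attempt and no reset: what is moved stays moved. The work goes in short steps, Python scripts to look and compute and a tool call to move; the robot and the scene stay as the last step left them, time stands still between calls to the robot, and variables do not carry over. Pictures are saved under pics/ and viewed, and the job is handed in when it is done.

Besides the shell and the picture viewer there is one more tool, called as a command line: name --pt "numbers of a row" for each row, then --argument value for the rest. servo_tool: Moves the arm, as the interface text tells. Its arguments: {"type":"object","properties":{"steps":{"type":"array","items":{"type":"array","items":{"type":"number"}}},"squeeze":{"type":"number"}},"required":["steps"]}

```bash
mkdir -p pics
python3 - <<'E'
from plant import r
import cv2
print(r.get_state(), r.pinch_z)
for n in ("scene","top","wrist"):
    im=r.capture(n); cv2.imwrite(f"pics/{n}0.png",im[:,:,::-1]); print(n,r.calibration(n))
E
```

```text
{'time_s': 0.0, 'joints': array([-5.09864845e+01,  2.05892629e+01,  6.34488544e-01, -2.17451470e-02,
       -7.01350570e+01, -1.65064099e+01]), 'qd': array([ 0.05039868, -0.07048719,  0.01607215,  0.01302909, -0.00814311,
        0.03118311]), 'joint_torque': array([-5.29430527e-04, -5.82710767e+01,  2.93052489e+01,  6.99719936e+00,
        6.86201442e-03, -1.89696289e-04]), 'tcp_pos': array([ 0.25818394, -0.62314697,  0.22564752]), 'eef_rot': array([ 1.79908062e+02, -5.92620628e-03, -1.57500295e+02]), 'contact_force': array([0.43432912, 0.49246393, 0.36029497]), 'moment': array([-0.0277296 , -0.00861085,  0.04939171]), 'gripper_width': 0.08749576506094103} 0.0188
scene {'K': array([[502.41398477,   0.        , 272.90088503],
       [  0.        , 502.41398477, 199.90503907],
       [  0.        ,   0.        ,   1.        ]]), 'dist_coeffs': array([0.04810519, 0.        , 0.        , 0.        , 0.        ]), 'rvec': array([ 2.43435195,  0.62416779, -0.18486766]), 'tvec': array([-0.41402932, -0.16669116,  1.58621658])}
top {'K': array([[400.73171452,   0.        , 278.5577    ],
   
[... 214 characters left out ...]
13, -2.15701905,  0.09756005]), 'tvec': array([-0.07563624,  0.49061961,  0.93996908])}
wrist {'K': array([[324.97433224,   0.        , 280.07769891],
       [  0.        , 324.97433224, 206.22333976],
       [  0.        ,   0.        ,   1.        ]]), 'dist_coeffs': array([0.00643216, 0.        , 0.        , 0.        , 0.        ]), 'tool_from_camera': array([[-4.41981769e-04, -9.64963640e-01, -2.62383265e-01,
         7.15027928e-02],
       [ 9.99999896e-01, -3.95915751e-04, -2.28434607e-04,
         1.83372095e-04],
       [ 1.16549423e-04, -2.62383339e-01,  9.64963714e-01,
        -1.58897804e-01],
       [ 0.00000000e+00,  0.00000000e+00,  0.00000000e+00,
         1.00000000e+00]])}
```

View pics/scene0.png

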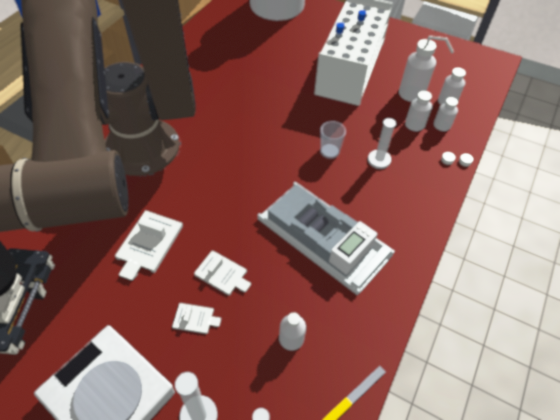

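View pics/top0.png

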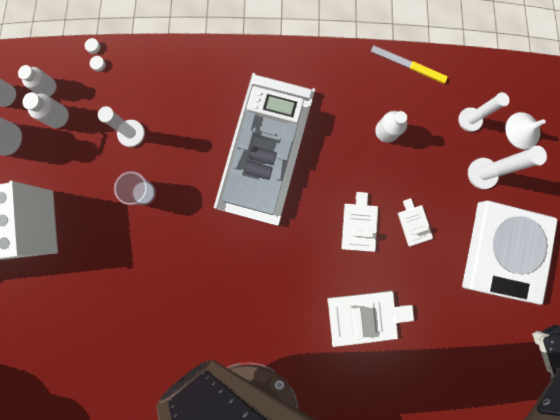

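View pics/wrist0.png

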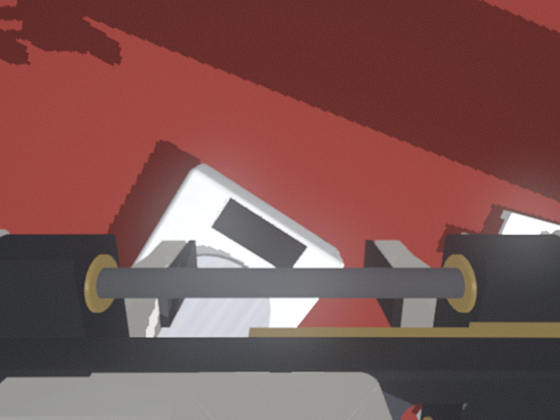

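Top view: the meter is at about (265,150), with its head at the top and its open deck end at the bottom (250,205). There are three covers: large at (362,319), medium at (360,226) and small at (415,224). I'll measure them and enlarge.

```bash
cat > h.py <<'E'
import numpy as np,cv2
from plant import r
from scipy.spatial.transform import Rotation as Ro
def ray(name,px,st=None):
    c=r.calibration(name)
    p=cv2.undistortPoints(np.array(px,float).reshape(-1,1,2),c["K"],c["dist_coeffs"]).reshape(-1,2)
    d=np.c_[p,np.ones(len(p))]
    if "rvec" in c:
        R=cv2.Rodrigues(c["rvec"])[0]; return -R.T@c["tvec"], d@R
    T=c["tool_from_camera"]; A=Ro.from_euler("xyz",st["eef_rot"],degrees=True).as_matrix()
    return A@T[:3,3]+st["tcp_pos"], (d@T[:3,:3].T)@A.T
def plane(name,px,z,st=None):
    o,d=ray(name,px,st); z=np.broadcast_to(z,(len(d),)); return o+d*((z-o[2])/d[:,2])[:,None]
def proj(name,P,st=None):
    c=r.calibration(name); P=np.array(P,float).reshape(-1,3)
    if "rvec" in c: rv,tv=c["rvec"],c["tvec"]
    else:
        T=c["tool_from_camera"]; M=np.eye(4); M[:3,:3]=Ro.from_euler("xyz",st["eef_rot"],degrees=True).as_matrix(); M[:3,3]=st["tcp_pos"]
        W=np.linalg.inv(M@T); rv=cv2.Rodrigues(W[:3,:3])[0]; tv=W[:3,3]
    return cv2.projectPoints(P,rv,tv,c["K"],c["dist_coeffs"])[0].reshape(-1,2)
E
python3 - <<'E'
from h import *
im=cv2.imread("pics/top0.png")
hsv=cv2.cvtColor(im,cv2.COLOR_BGR2HSV)
m=((hsv[...,1]<110)&(hsv[...,2]>90)).astype('uint8')
cs,_=cv2.findContours(m,cv2.RETR_EXTERNAL,cv2.CHAIN_APPROX_NONE)
for c in cs:
    if cv2.contourArea(c)>300:
        w=plane("top",c.reshape(-1,2),0.008)
        b=cv2.minAreaRect((w[:,:2]*1000).astype('float32'))
        print(np.round(cv2.minAreaRect(c)[0]),[np.round(x,1) for x in b])
a=cv2.resize(im[180:360,310:450],None,fx=4,fy=4,interpolation=cv2.INTER_CUBIC)[:600]
cv2.imwrite("pics/c1.png",cv2.resize(im[180:260,320:440],None,fx=6,fy=6,interpolation=cv2.INTER_CUBIC))
cv2.imwrite("pics/c2.png",cv2.resize(im[60:230,200:330],None,fx=3.5,fy=3.5,interpolation=cv2.INTER_CUBIC))
E
```

```text
[371. 317.] [array([ 235.7, -294.6]), array([121.3, 209.7]), np.float64(7.3)]
[510. 251.] [array([ 399.1, -655.4]), array([233.2, 231.7]), np.float64(78.4)]
[414. 221.] [array([ 472.4, -396.5]), array([114.4,  70.2]), np.float64(19.3)]
[360. 221.] [array([ 468.4, -262. ]), array([ 87.4, 145.5]), np.float64(86.9)]
[ 28. 220.] [array([451.7, 572.4]), array([202.3, 160.8]), np.float64(4.4)]
[134. 188.] [array([536., 295.]), array([ 82.1, 102.6]), np.float64(1.5)]
[ 10. 136.] [array([668., 643.]), array([106.1,  62.6]), np.float64(7.3)]
[513. 156.] [array([ 668.3, -652.7]), array([152.7, 276.5]), np.float64(24.2)]
[392. 125.] [array([ 710.4, -341.2]), array([64.1, 97.6]), np.float64(45.9)]
[122. 124.] [array([697. , 338.7]), array([143.3,  69.1]), np.float64(47.2)]
[485. 113.] [array([ 758.9, -593.3]), array([ 64.7, 165.1]), np.float64(26.0)]
[ 8. 92.] [array([788.6, 668.3]), array([83.5, 45.9]), np.float64(8.8)]
[264. 148.] [array([644.6, -24.9]), array([167. , 358.4]), np.float64(76.3)]
[40. 96.] [array([773.3, 571.4]), array([214.6, 106.9]), np.float64(29.1)]
[280.  27.] [array([1004.5,  -61.2]), array([ 179.2, 1605.5]), np.float64(2.0)]
```

View pics/c1.png

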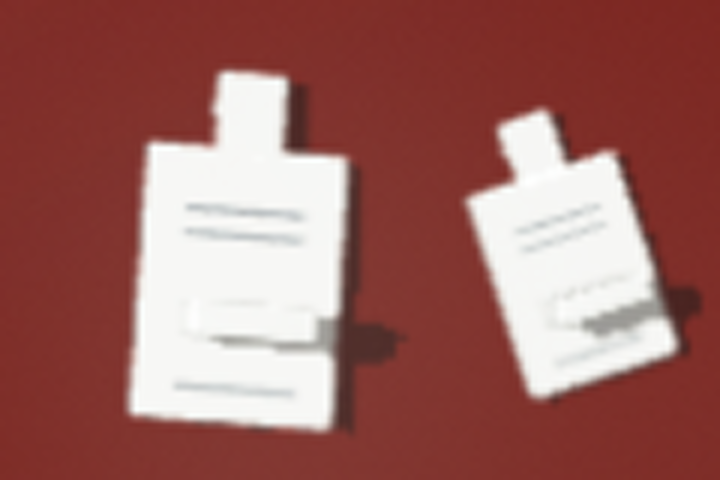

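View pics/c2.png

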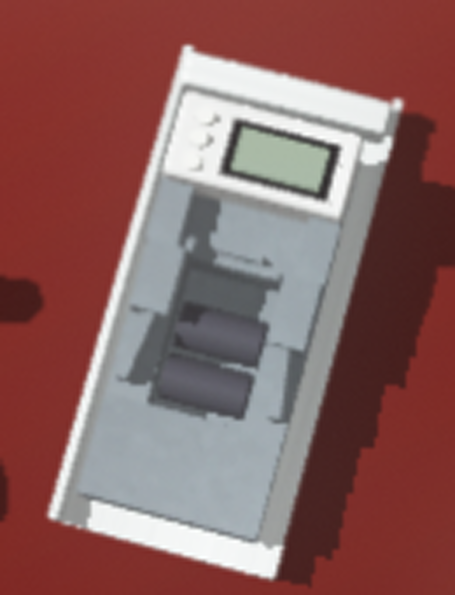

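Run:
```python
from h import *
cp=np.array([(148,142),(350,157),(332,430),(130,415)])/6+[320,180]
P=plane("top",cp,.010);print("cover corners",P.round(4).tolist(), P.mean(0)); 
d=(P[0]+P[1]-P[2]-P[3])/2; print(np.linalg.norm(d),np.linalg.norm(P[0]-P[1]),np.degrees(np.arctan2(d[1],d[0])))
tab=plane("top",np.array([(218,71),(290,77)])/6+[320,180],.010);print("tab",tab)
bar=plane("top",np.array([(190,298),(318,310),(314,347),(186,335)])/6+[320,180],.04);print("bar",bar.round(4),bar.mean(0))
o=np.array([200,60])
for nm,px,z in [("deckrear",[(80,495),(260,541)],.046),("head",[(185,85),(362,137),(340,218),(165,172)],.076)]:
    Q=plane("top",np.array(px)/3.5+o,z); print(nm,Q.round(4).tolist(),np.linalg.norm(Q[0]-Q[1]),Q.mean(0))
    v=Q[1]-Q[0]; print("yaw",np.degrees(np.arctan2(v[1],v[0]))+90)
```

```text
cover corners [[0.5093, -0.2234, 0.01], [0.5055, -0.3066, 0.01], [0.3945, -0.3002, 0.01], [0.3988, -0.2177, 0.01]] [ 0.45202805 -0.26199506  0.01      ]
0.11090243606764057 0.08331896173154406 -3.1274563200845704
tab [[ 0.53916067 -0.25183442  0.01      ]
 [ 0.53756518 -0.28158301  0.01      ]]
bar [[ 0.4456 -0.2356  0.04  ]
 [ 0.442  -0.2865  0.04  ]
 [ 0.4275 -0.285   0.04  ]
 [ 0.4311 -0.2342  0.04  ]] [ 0.43653998 -0.26030978  0.04      ]
deckrear [[0.5035, 0.0679, 0.046], [0.4759, -0.0529, 0.046]] 0.12394611275990446 [0.48970249 0.00749948 0.046     ]
yaw -12.825835445391661
head [[0.7777, 0.0054, 0.076], [0.7449, -0.1135, 0.076], [0.6887, -0.1, 0.076], [0.7169, 0.0165, 0.076]] 0.12334413786174832 [ 0.73202512 -0.04790518  0.076     ]
yaw -15.42748654498098
```

The middle-sized cover is the one at (360,226). Its plate measures 111×83 mm, which matches the 110×80 given. The one at (415,224) is smaller and the one at (362,319) larger. Next I'll move over for a closer wrist look.

servo_tool --pt "8.7 -4.15 4.15 0 0" --pt "8.7 -4.15 4.15 0 0" --pt "8.7 -4.15 4.15 0 0" --pt "8.7 -4.15 4.15 0 0" --pt "8.7 -4.15 4.15 0 0" --pt "8.7 -4.15 4.15 0 0" --pt "8.7 -4.15 4.15 0 0" --pt "8.7 -4.15 4.15 0 0"

```text
time_s: 1.15
tcp_pos: [0.4383, -0.1879, 0.2267]
eef_rot: [-180.0, 0.0, -157.5]
contact_force: [1.6, -0.9, 0.1]
gripper_width: 0.0868
```

servo_tool --pt "8.7 0 0 0 -10.7" --pt "8.7 0 0 0 -10.7" --pt "8.7 0 0 0 -10.7" --pt "8.7 0 0 0 -10.7" --pt "8.7 0 0 0 -10.7" --pt "8.7 0 0 0 -10.6" --pt "8.7 0 0 0 0" --squeeze 30

```text
time_s: 2.02
tcp_pos: [0.4378, -0.1897, 0.2265]
eef_rot: [180.0, 0.0, -93.5]
contact_force: [-0.3, -0.3, -0.8]
gripper_width: 0.0869
```

Run:
```python
from h import *
s=r.get_state();print(s["tcp_pos"],s["eef_rot"],s["time_s"],s["contact_force"])
im=r.capture("wrist")
cv2.imwrite("pics/w1.png",im[:,:,::-1]); print(proj("wrist",[.452,-.262,.01],s))
```

```text
[ 0.43781574 -0.18974093  0.22647271] [ 1.79989344e+02  4.49951770e-03 -9.34683430e+01] 2.025 [-0.34603693 -0.30815017 -0.79339591]
[[262.60484998 117.42944754]]
```

View pics/w1.png

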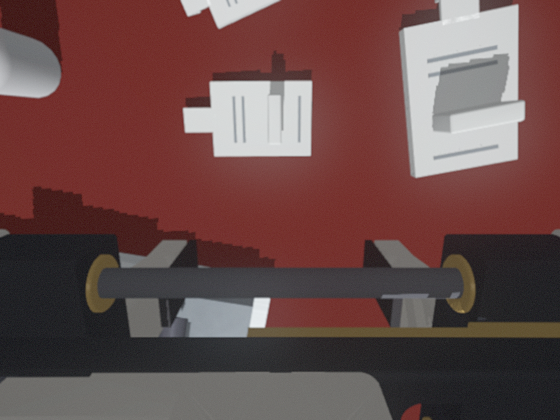

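Wrist view: the middle cover is at about (262,118), tab to the left at (197,119) and bar at (274,118). The larger one is at (462,95) and the small one is partly visible at the top.

Run:
```python
from h import *
s=r.get_state()
im=cv2.imread("pics/w1.png"); hsv=cv2.cvtColor(im,cv2.COLOR_BGR2HSV)
m=((hsv[...,1]<80)&(hsv[...,2]>150)).astype('uint8'); m[:60]=0;m[180:]=0;m[:,:150]=0;m[:,350:]=0
mo=cv2.morphologyEx(m,cv2.MORPH_CLOSE,np.ones((9,9))); mo=cv2.morphologyEx(mo,cv2.MORPH_OPEN,np.ones((41,41)))
c=max(cv2.findContours(mo,0,1)[0],key=cv2.contourArea).reshape(-1,2)
w=plane("wrist",c,.010,s); b=cv2.minAreaRect((w[:,:2]*1000).astype('float32')); print(b)
t=np.argwhere(m[:,184:208])[:,::-1]+[184,0]; tw=plane("wrist",t.astype(float),.010,s);print("tab mid",tw.mean(0))
bar=plane("wrist",[(268,95),(281,95),(281,144),(268,144)],.04,s);print(bar.round(4),bar.mean(0))
cv2.imwrite("pics/w1c.png",cv2.resize(im[60:180,170:340],None,fx=4.5,fy=4.5,interpolation=cv2.INTER_CUBIC))
```

```text
((454.47515869140625, -259.8722839355469), (80.70220947265625, 113.93241882324219), 86.35314178466797)
tab mid [ 0.52670342 -0.26410347  0.01      ]
[[ 0.4431 -0.2833  0.04  ]
 [ 0.4301 -0.2824  0.04  ]
 [ 0.4331 -0.234   0.04  ]
 [ 0.4467 -0.2348  0.04  ]] [ 0.43826488 -0.2586228   0.04      ]
```

View pics/w1c.png

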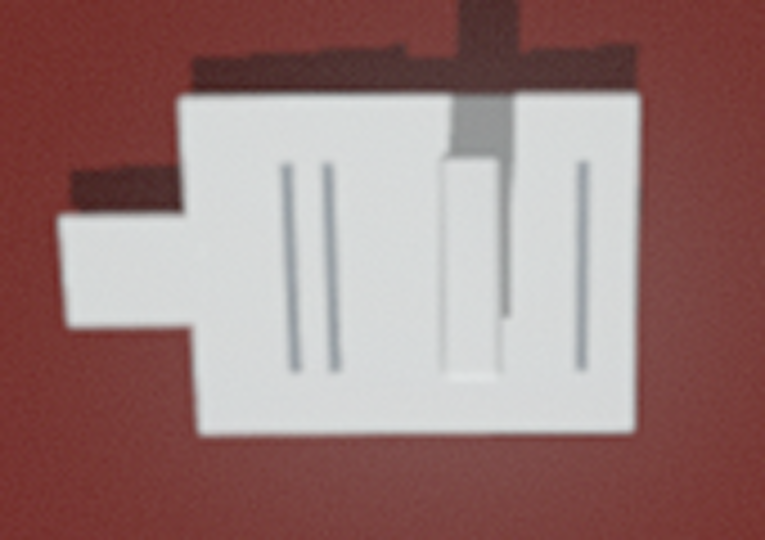

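servo_tool --pt "8.7 3.45 -0.25 3 0" --pt "8.7 3.45 -0.25 3 0" --pt "8.7 0 0 5 0" --pt "8.7 0 0 5 0" --pt "8.7 0 0 3 0" --pt "8.7 0 0 1.3 0" --pt "8.7 0 0 0.9 0" --pt "8.7 0 0 0 0"

```text
time_s: 3.08
tcp_pos: [0.4392, -0.259, 0.0149]
eef_rot: [-180.0, -0.0, -93.4]
contact_force: [1.1, 0.7, 0.5]
gripper_width: 0.0871
```

servo_tool --pt "0 0 0 0 0" --pt "0 0 0 0 0" --pt "0 0 0 0 0" --pt "0 0 0 0 0" --pt "0 0 0 0 0" --squeeze 45

```text
time_s: 3.7
tcp_pos: [0.4389, -0.259, 0.0146]
eef_rot: [-180.0, -0.0, -93.4]
contact_force: [0.0, -0.7, 0.6]
gripper_width: 0.0422
```

servo_tool --pt "0 0 0 0 0" --pt "0 0 0 0 0" --pt "0 0 0 0 0" --pt "0 0 0 0 0"

```text
time_s: 4.2
tcp_pos: [0.4389, -0.259, 0.0145]
eef_rot: [-180.0, 0.0, -93.4]
contact_force: [0.2, -0.2, -0.1]
gripper_width: 0.0138
```

servo_tool --pt "0 0 0 -2 0" --pt "0 0 0 -4 0" --pt "0 0 0 -4 0" --pt "0 -5.6 -1.7 -1.7 0" --pt "0 -5.6 -1.7 -1.7 0" --pt "0 -5.6 -1.7 -1.7 0" --pt "0 -5.6 -1.7 -1.7 0" --pt "0 -5.6 -1.7 -1.7 0"

```text
time_s: 5.2
tcp_pos: [0.5403, 0.0174, 0.2002]
eef_rot: [180.0, 0.0, -93.4]
contact_force: [0.7, -0.1, -0.4]
gripper_width: 0.0141
```

servo_tool --pt "0 -5.6 -1.7 -1.7 0" --pt "0 0 0 0 9.6" --pt "0 0 0 0 0" --pt "0 0 0 0 0"

```text
time_s: 5.7
tcp_pos: [0.5601, 0.0698, 0.2162]
eef_rot: [180.0, -0.0, -102.8]
contact_force: [0.3, 0.4, -0.6]
gripper_width: 0.0141
```

Run:
```python
from h import *
s=r.get_state();print(s["tcp_pos"],s["eef_rot"],s["time_s"],s["contact_force"],s["gripper_width"])
im=r.capture("wrist")
cv2.imwrite("pics/w2.png",im[:,:,::-1]); im=r.capture("scene"); cv2.imwrite("pics/s2.png",im[:,:,::-1])
```

```text
[0.56010713 0.06982125 0.21616605] [ 1.79956254e+02 -2.73198461e-02 -1.02829414e+02] 5.7 [ 0.34444846  0.37922664 -0.64854052] 0.014114356559281643
```

View pics/w2.png

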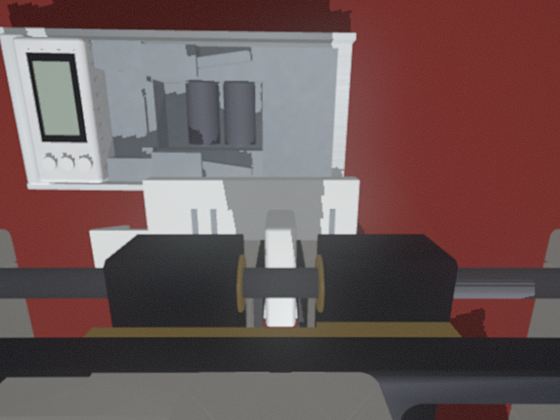

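View pics/s2.png

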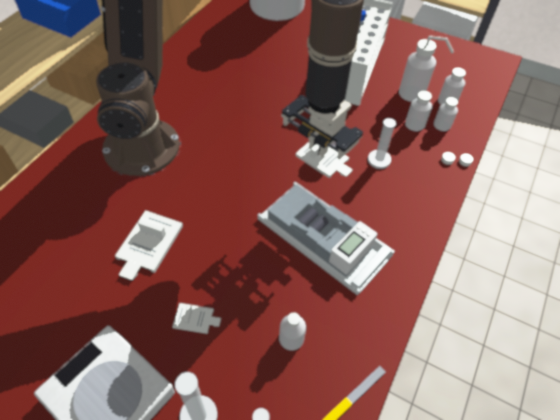

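Wrist view: the cover is held, bar between the fingers at about (280,260) and tab to the left. The meter spans x 5–350, y 30–190, nearly parallel to the tool axes. I'll enlarge it to measure.

Run:
```python
import cv2
im=cv2.imread("pics/w2.png")
cv2.imwrite("pics/w2a.png",cv2.resize(im[20:260,0:190],None,fx=2.5,fy=2.5,interpolation=cv2.INTER_CUBIC))
cv2.imwrite("pics/w2b.png",cv2.resize(im[20:260,90:370],None,fx=2.5,fy=2.5,interpolation=cv2.INTER_CUBIC))
```

```text
(no output)
```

View pics/w2a.png

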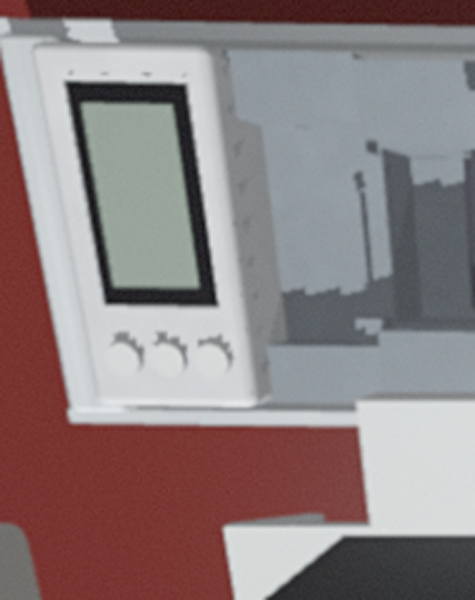

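View pics/w2b.png

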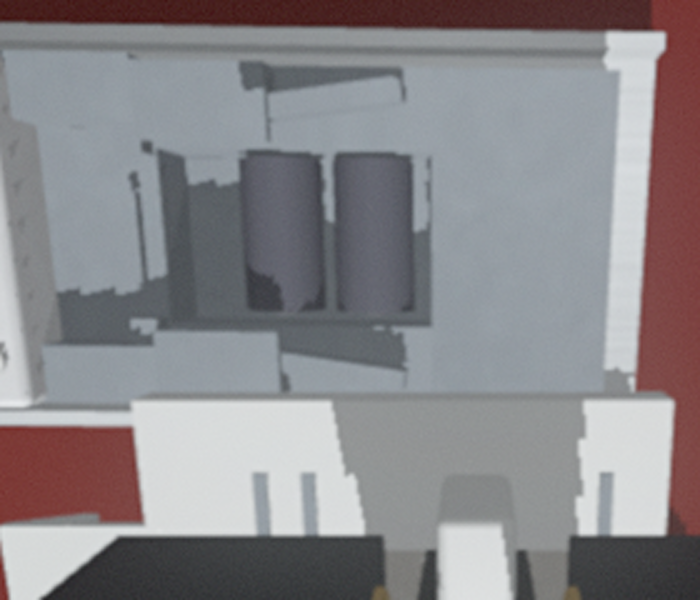

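Run:
```python
from h import *
s={"tcp_pos":np.array([0.56010713,0.06982125,0.21616605]),"eef_rot":np.array([179.956,-.027,-102.829])}
f=lambda p,z,o:plane("wrist",np.array(p,float)/2.5+o,z,s)
B=np.array([90,20]);A=np.array([0,20])
def ang(v): return np.degrees(np.arctan2(v[1],v[0]))
rear=f([(618,70),(604,388)],.046,B); print("rear",rear.round(4).tolist(),ang(rear[0]-rear[1])+90)
up=f([(5,50),(605,68)],.046,B); print("upper side",up.round(4).tolist(),ang(up[0]-up[1]))
low=f([(45,402),(130,405)],.046,B); print("lower side",low.round(4).tolist())
h=f([(35,45),(208,48),(245,402),(95,403)],.076,A); print("head",h.round(4).tolist(),h.mean(0),ang(h[0]-h[3])+90,ang(h[1]-h[2])+90,ang(h[0]-h[1]))
lip=f([(155,333),(278,335)],.0626,B);print("lip inner low",lip.round(4).tolist(),ang(lip[0]-lip[1]))
bat=f([(160,150),(432,155),(432,325),(165,327)],.046,B);print("well",bat.round(4).tolist(),bat.mean(0),ang(bat[0]-bat[1]))
cov=f([(132,398),(672,396)],s["tcp_pos"][2]-.0045,B);print("cover front/rear right corners",cov.round(4).tolist(),ang(cov[0]-cov[1]))
yaw=np.radians(-13);e=np.array([np.cos(yaw),np.sin(yaw)]);n=np.array([-e[1],e[0]])
for k,v in dict(rear=rear,up=up,low=low,head=h,lip=lip,well=bat).items(): print(k,(v[:,:2]@np.c_[e,n]*1000).round(1).tolist())
print((s["tcp_pos"][:2]@np.c_[e,n])*1000)
# top view points in same frame
P=plane("top",np.array([(80,495),(260,541)])/3.5+[200,60],.046);Q=plane("top",np.array([(185,85),(362,137),(340,218),(165,172)])/3.5+[200,60],.076)
print((P[:,:2]@np.c_[e,n]*1000).round(1).tolist(),(Q[:,:2]@np.c_[e,n]*1000).round(1).tolist())
```

```text
rear [[0.478, -0.0482, 0.046], [0.5046, 0.0677, 0.046]] -12.942914514312434
upper side [[0.6965, -0.1047, 0.046], [0.4825, -0.0499, 0.046]] -14.349284486384516
lower side [[0.7293, 0.0224, 0.046], [0.6958, 0.0313, 0.046]]
head [[0.745, -0.1105, 0.076], [0.6894, -0.0972, 0.076], [0.7214, 0.0184, 0.076], [0.7757, 0.0064, 0.076]] [ 0.73289088 -0.0457468   0.076     ] -14.739392673491807 -15.471049388151371 -13.518442232422144
lip inner low [[0.6696, 0.0054, 0.0626], [0.6242, 0.0165, 0.0626]] -13.744539316829806
well [[0.6522, -0.0594, 0.046], [0.5521, -0.0349, 0.046], [0.5672, 0.0272, 0.046], [0.6716, 0.0042, 0.046]] [ 0.61075934 -0.01571245  0.046     ] -13.782717107092722
cover front/rear right corners [[0.6182, 0.0148, 0.2117], [0.511, 0.0388, 0.2117]] -12.635613230970018
rear [[476.6, 60.6], [476.4, 179.4]]
up [[702.2, 54.7], [481.4, 59.9]]
low [[705.6, 185.9], [670.9, 187.0]]
head [[750.8, 59.9], [693.6, 60.4], [698.8, 180.2], [754.4, 180.7]]
lip [[651.2, 155.9], [604.4, 156.5]]
well [[648.8, 88.8], [545.8, 90.2], [546.5, 154.1], [653.5, 155.2]]
[530.04525674 194.02842532]
[[475.3, 179.4], [475.7, 55.5]] [[756.5, 180.2], [751.3, 56.9], [693.5, 57.5], [694.8, 177.3]]
```

servo_tool --pt "0 3.6 0.65 0 0.7" --pt "0 3.55 0.65 0 0" --pt "0 0 0 5 0" --pt "0 0 0 5 0" --pt "0 0 0 3 0" --pt "0 0 0 1.5 0" --pt "0 0 0 0.5 0" --pt "0 0 0 0 0"

```text
time_s: 6.8
tcp_pos: [0.5321, 0.0039, 0.0673]
eef_rot: [-179.9, 0.0, -103.7]
contact_force: [0.1, -0.1, -0.8]
gripper_width: 0.0139
```

Run:
```python
from h import *
s=r.get_state();print(s["tcp_pos"],s["eef_rot"],s["time_s"],s["contact_force"],s["gripper_width"])
im=r.capture("wrist");cv2.imwrite("pics/w3.png",im[:,:,::-1])
im=r.capture("top")
cv2.imwrite("pics/t3.png",cv2.resize(im[60:230,180:350,::-1],None,fx=3.5,fy=3.5,interpolation=cv2.INTER_CUBIC))
im=r.capture("scene"); cv2.imwrite("pics/s3.png",cv2.resize(im[150:310,230:420,::-1],None,fx=3.5,fy=3.5,interpolation=cv2.INTER_CUBIC))
```

```text
[0.53207689 0.00391409 0.06728321] [-1.79943841e+02  2.56352375e-02 -1.03675472e+02] 6.8 [ 0.13755145 -0.10539984 -0.81066856] 0.01388448602037255
```

View pics/w3.png

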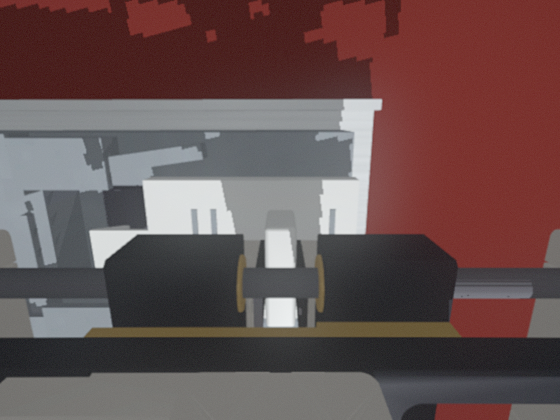

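View pics/t3.png

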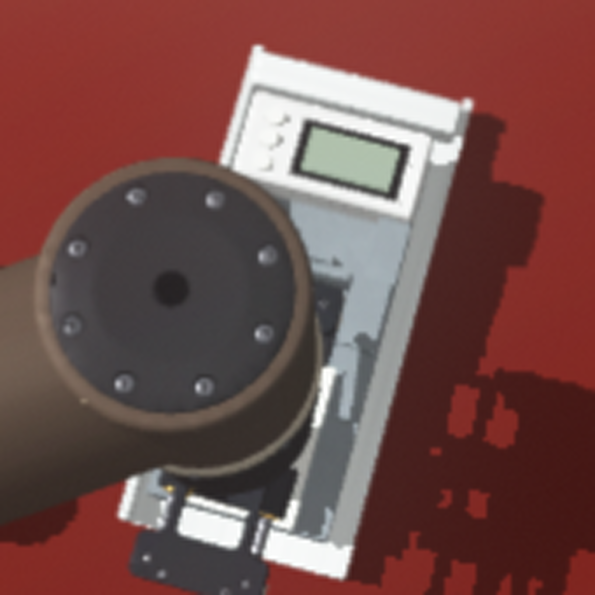

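View pics/s3.png

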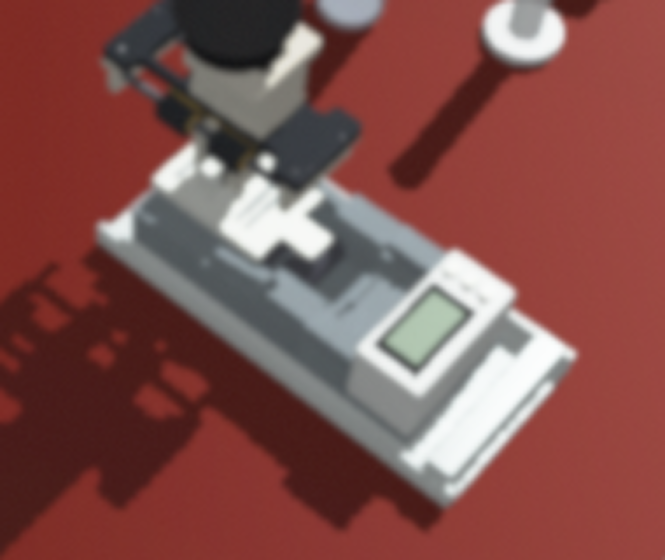

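Run:
```python
from h import *
s={"tcp_pos":np.array([0.53207689,0.00391409,0.06728321]),"eef_rot":np.array([-179.944,.0256,-103.675])}
im=cv2.imread("pics/w3.png");cv2.imwrite("pics/w3c.png",cv2.resize(im[90:240,0:390],None,fx=2,fy=2.6,interpolation=cv2.INTER_CUBIC))
y=np.radians(-13.6);e=np.array([np.cos(y),np.sin(y)]);n=np.array([-e[1],e[0]])
for p,z in [([(150,179),(350,179)],.0628),([(120,131),(350,131)],.046)]:
    P=plane("wrist",p,z,s);print((P[:,:2]-s["tcp_pos"][:2])@np.c_[e,n]*1000)
g=im[:,:,:].mean(2)
for c in (100,160,200,250,300): print(c,g[95:185,c].astype(int).tolist())
```

```text
[[ 65.23708485 -40.96589603]
 [-36.57480665 -40.82711336]]
[[ 85.42706648 -64.14936327]
 [-38.75610463 -63.98891765]]
100 [48, 42, 46, 48, 90, 125, 139, 142, 141, 141, 142, 142, 142, 140, 143, 137, 135, 138, 137, 140, 139, 142, 143, 141, 140, 141, 141, 142, 140, 141, 141, 138, 141, 141, 130, 107, 90, 91, 98, 99, 97, 93, 104, 129, 145, 152, 156, 152, 147, 142, 133, 112, 108, 107, 98, 96, 97, 98, 101, 98, 97, 99, 101, 98, 98, 99, 97, 96, 98, 96, 98, 96, 100, 129, 158, 163, 160, 159, 158, 159, 161, 160, 160, 160, 160, 162, 160, 163, 162, 161]
160 [46, 44, 40, 58, 101, 134, 145, 145, 146, 144, 145, 148, 146, 145, 144, 138, 138, 142, 141, 143, 144, 144, 143, 144, 145, 142, 143, 145, 146, 145, 144, 145, 143, 144, 131, 104, 91, 94, 100, 102, 98, 100, 101, 103, 100, 100, 101, 101, 103, 101, 101, 102, 100, 112, 138, 157, 160, 157, 159, 158, 158, 158, 160, 157, 157, 158, 156, 160, 159, 156, 140, 112, 100, 103, 101, 106, 102, 105, 106, 102, 105, 113, 129, 135, 151, 194, 221, 223, 221, 222]
200 [50, 53, 49, 59, 100, 138, 150, 150, 148, 147, 147, 149, 147, 148, 146, 141, 145, 144, 145, 146, 146, 
[... 534 characters left out ...]
 104, 101, 102, 103, 106, 106, 103, 103, 106, 105, 103, 103, 105, 105, 102, 106, 101, 104, 104, 102, 105, 104, 104, 105, 105, 106, 104, 106, 107, 103, 104, 104, 105, 103, 102, 102, 107, 104, 103, 105, 106, 114, 129, 134, 138, 144, 150, 153, 151, 151]
300 [62, 52, 56, 77, 117, 144, 150, 149, 147, 145, 144, 146, 146, 146, 141, 138, 144, 146, 151, 149, 147, 148, 147, 146, 148, 147, 149, 148, 150, 148, 150, 148, 147, 147, 130, 102, 96, 102, 105, 106, 105, 107, 106, 106, 104, 107, 107, 106, 107, 106, 106, 109, 106, 107, 109, 107, 107, 106, 105, 103, 106, 104, 108, 107, 108, 108, 106, 104, 106, 106, 110, 107, 109, 107, 108, 107, 106, 108, 107, 106, 106, 117, 132, 136, 139, 146, 153, 149, 151, 151]
```

View pics/w3c.png

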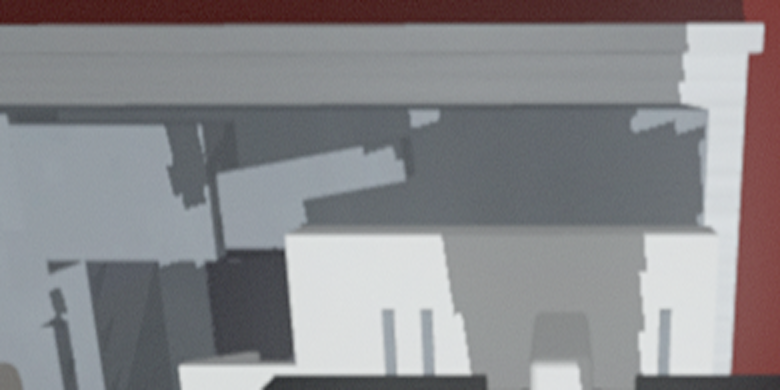

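servo_tool --pt "0 0.1 0 0.2 0" --pt "0 0 0 0.2 0" --pt "0 0 0 0.2 0" --pt "0 0 0 0 0"

```text
time_s: 7.45
tcp_pos: [0.5313, 0.0029, 0.0605]
eef_rot: [-180.0, -0.0, -103.7]
contact_force: [1.2, -0.1, -0.9]
gripper_width: 0.0141
```

servo_tool --pt "0 0 0 0.06 0" --pt "0 0 0 0 0"

```text
time_s: 7.7
tcp_pos: [0.5317, 0.0029, 0.0605]
eef_rot: [-180.0, 0.0, -103.7]
contact_force: [-1.3, -0.5, 4.1]
gripper_width: 0.0135
```

servo_tool --pt "0 0 -0.4 -0.02 0" --pt "0 0 -0.5 0 0" --pt "0 0 -0.5 0 0" --pt "0 0 -0.4 0 0"

```text
time_s: 8.2
tcp_pos: [0.5495, -0.0014, 0.0605]
eef_rot: [-180.0, 0.0, -103.7]
contact_force: [-1.8, 0.1, 6.0]
gripper_width: 0.0135
```

servo_tool --pt "0 0 -0.3 -0.02 0" --pt "0 0 -0.4 0 0" --pt "0 0 -0.4 0 0" --pt "0 0 -0.4 0 0" --pt "0 0 0 0 0"

```text
time_s: 8.82
tcp_pos: [0.5642, -0.005, 0.0606]
eef_rot: [-179.9, 0.0, -103.7]
contact_force: [0.6, -0.7, 3.2]
gripper_width: 0.0135
```

servo_tool --pt "0 0 -0.4 0 0" --pt "0 0 -0.4 0 0" --pt "0 0 -0.3 0 0" --pt "0 0 -0.2 0 0" --pt "0 0 0 0 0"

```text
time_s: 9.45
tcp_pos: [0.5762, -0.0081, 0.0605]
eef_rot: [-180.0, 0.0, -103.7]
contact_force: [-1.9, 0.2, 5.3]
gripper_width: 0.0136
```

Run:
```python
from h import *
s=r.get_state();print(s["tcp_pos"],s["eef_rot"])
im=r.capture("wrist");cv2.imwrite("pics/w4.png",cv2.resize(im[90:260,0:390,::-1],None,fx=2,fy=2.6,interpolation=cv2.INTER_CUBIC))
im=r.capture("scene"); cv2.imwrite("pics/s4.png",cv2.resize(im[150:310,230:420,::-1],None,fx=3.5,fy=3.5,interpolation=cv2.INTER_CUBIC))
```

```text
[ 0.57617446 -0.00806906  0.06054797] [-1.79982939e+02  1.03474432e-03 -1.03690653e+02]
```

View pics/w4.png

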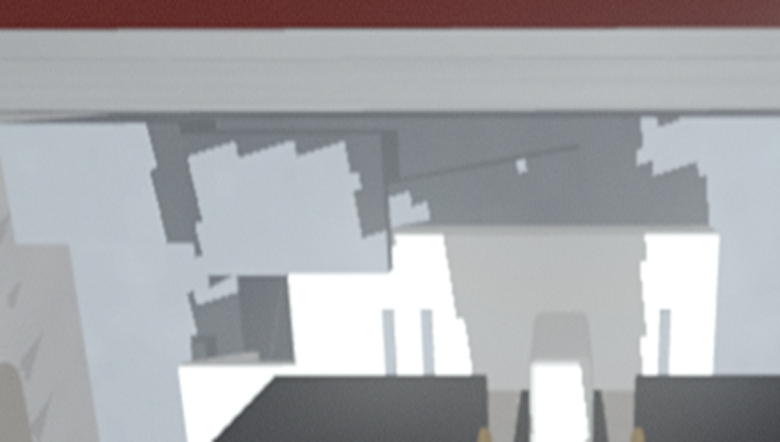

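View pics/s4.png

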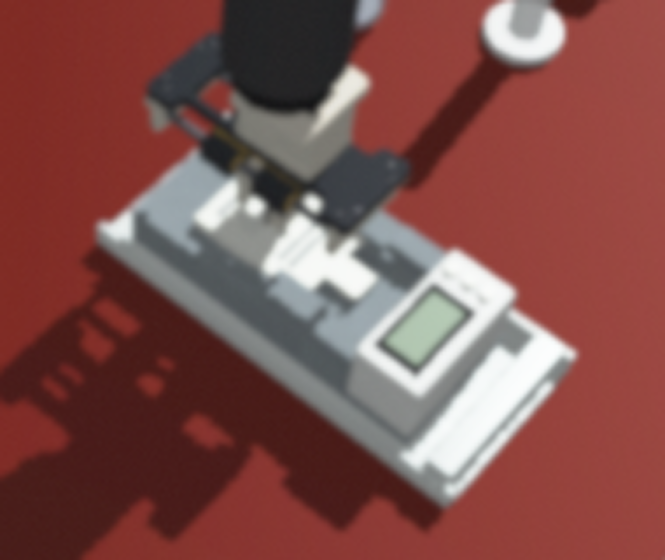

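The front edge is under the lip (the lip overlaps the cover at about (390,250) in the crop). I'll keep pushing in small steps and watch the force.

servo_tool --pt "0 0 -0.3 0 0" --pt "0 0 -0.3 0 0" --pt "0 0 -0.3 0 0" --pt "0 0 -0.3 0 0" --squeeze 60

```text
time_s: 10.05
tcp_pos: [0.5872, -0.0109, 0.0605]
eef_rot: [180.0, -0.0, -103.7]
contact_force: [-3.2, 0.5, 7.7]
gripper_width: 0.0135
```

servo_tool --pt "0 0 -0.3 0 0" --pt "0 0 -0.3 0 0" --pt "0 0 -0.3 0 0" --pt "0 0 -0.3 0 0"

```text
time_s: 10.55
tcp_pos: [0.5989, -0.0137, 0.0605]
eef_rot: [180.0, -0.0, -103.7]
contact_force: [-3.2, 1.9, 7.1]
gripper_width: 0.0136
```

servo_tool --pt "0 0 -0.3 -0.01 0" --pt "0 0 -0.3 0 0" --pt "0 0 -0.3 0 0"

```text
time_s: 10.92
tcp_pos: [0.6063, -0.0159, 0.0607]
eef_rot: [179.8, -0.1, -103.7]
contact_force: [-3.4, 1.1, 10.8]
gripper_width: 0.0136
```

servo_tool --pt "0 0 -0.25 0 0" --pt "0 0 -0.25 0 0" --pt "0 0 -0.25 0 0"

```text
time_s: 11.3
tcp_pos: [0.6152, -0.0176, 0.0606]
eef_rot: [180.0, -0.0, -103.7]
contact_force: [-0.8, 0.6, 6.1]
gripper_width: 0.0136
```

servo_tool --pt "0 0 -0.2 0 0" --pt "0 0 -0.2 0 0" --pt "0 0 -0.2 0 0"

```text
time_s: 11.68
tcp_pos: [0.6161, -0.0181, 0.0605]
eef_rot: [179.5, -0.1, -103.7]
contact_force: [-24.9, 14.4, 26.2]
gripper_width: 0.0137
```

Run:
```python
from h import *
s=r.get_state();print(s["tcp_pos"],s["eef_rot"],s["contact_force"])
im=r.capture("wrist");cv2.imwrite("pics/w5.png",cv2.resize(im[90:260,0:390,::-1],None,fx=2,fy=2.6,interpolation=cv2.INTER_CUBIC))
im=r.capture("scene"); cv2.imwrite("pics/s5.png",cv2.resize(im[150:310,230:420,::-1],None,fx=3.5,fy=3.5,interpolation=cv2.INTER_CUBIC))
```

```text
[ 0.61608069 -0.01811038  0.06046332] [ 1.79509003e+02 -7.35632075e-02 -1.03734437e+02] [-24.89267149  14.44578706  26.17957253]
```

View pics/w5.png

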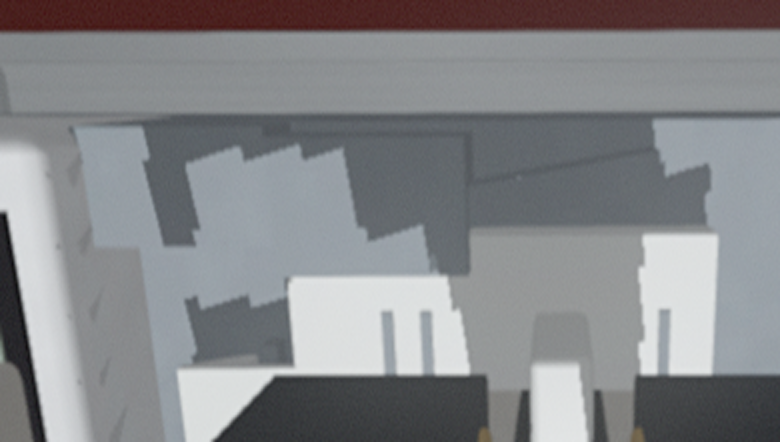

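View pics/s5.png

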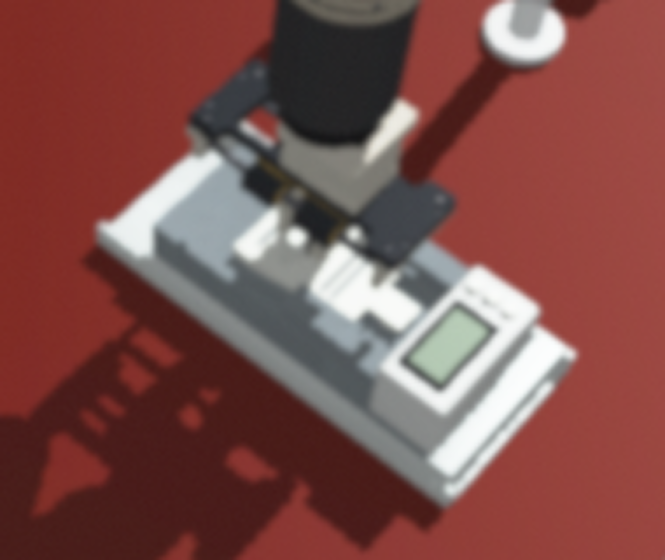

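Run:
```python
from h import *
for tcp,rot,lipx in [((0.57617,-0.00807,.06055),(-179.98,0,-103.69),390),((0.61608,-0.01811,.06046),(179.509,-.07,-103.73),470)]:
    s={"tcp_pos":np.array(tcp),"eef_rot":np.array(rot)}
    y=np.radians(rot[2]+90);e=np.array([np.cos(y),np.sin(y)])
    for nm,p,z in [("lipentry",(lipx,272),.0626),("front",(290,280),.056),("rear",(717,235),.056)]:
        P=plane("wrist",[(p[0]/2,90+p[1]/2.6)],z,s); print(nm,((P[0,:2]-s["tcp_pos"][:2])@e*1000).round(1))
```

```text
lipentry 41.2
front 68.9
rear -40.9
lipentry 21.4
front 68.6
rear -41.0
```

servo_tool --pt "0 0 0.2 -0.03 0" --pt "0 0 0.2 0 0" --pt "0 0 0 0 0"

```text
time_s: 12.15
tcp_pos: [0.616, -0.0179, 0.0605]
eef_rot: [179.9, -0.0, -103.7]
contact_force: [-4.9, 2.7, 7.5]
gripper_width: 0.0138
```

servo_tool --pt "0 0 0.2 0 0" --pt "0 0 0.2 0 0" --pt "0 0 0 0 0"

```text
time_s: 12.52
tcp_pos: [0.6132, -0.0172, 0.0605]
eef_rot: [180.0, -0.0, -103.7]
contact_force: [-0.1, 0.6, 2.0]
gripper_width: 0.0136
```

Run:
```python
from h import *
s=r.get_state();print(s["tcp_pos"],s["eef_rot"],s["contact_force"],s["time_s"])
im=r.capture("wrist");cv2.imwrite("pics/w6.png",cv2.resize(im[90:260,0:390,::-1],None,fx=2,fy=2.6,interpolation=cv2.INTER_CUBIC))
im=r.capture("scene"); cv2.imwrite("pics/s6.png",cv2.resize(im[150:310,230:420,::-1],None,fx=3.5,fy=3.5,interpolation=cv2.INTER_CUBIC))
```

```text
[ 0.61318686 -0.01715885  0.06054114] [ 1.79985208e+02 -3.33862057e-03 -1.03701353e+02] [-0.08941516  0.55496393  2.00431893] 12.525
```

View pics/w6.png

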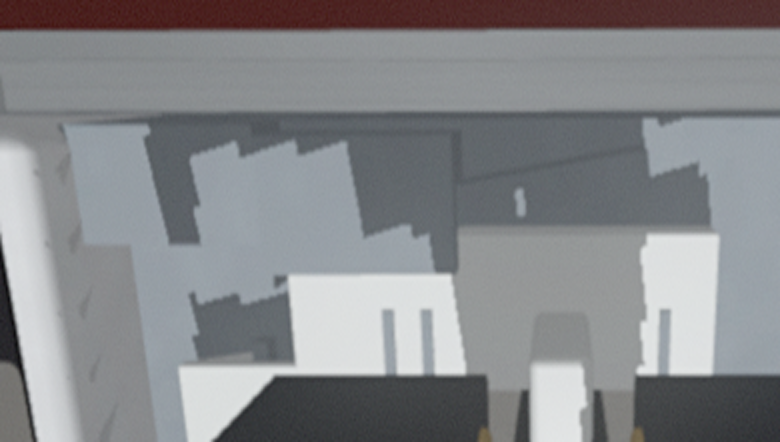

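servo_tool --pt "0 0 0.2 0 0" --pt "0 0 0.2 0 0" --pt "0 0 0.1 0 0"

```text
time_s: 13.0
tcp_pos: [0.6086, -0.0159, 0.0607]
eef_rot: [-180.0, 0.0, -103.7]
contact_force: [2.5, -0.8, -1.8]
gripper_width: 0.0134
```

Run:
```python
from h import *
s=r.get_state();print(s["tcp_pos"],s["eef_rot"],s["contact_force"],s["time_s"])
im=r.capture("wrist");cv2.imwrite("pics/w7.png",cv2.resize(im[90:260,0:390,::-1],None,fx=2,fy=2.6,interpolation=cv2.INTER_CUBIC))
```

```text
[ 0.60859094 -0.01591629  0.060729  ] [-1.79978651e+02  7.56842957e-03 -1.03692522e+02] [ 2.50164654 -0.79871573 -1.75890863] 13.0
```

View pics/w7.png

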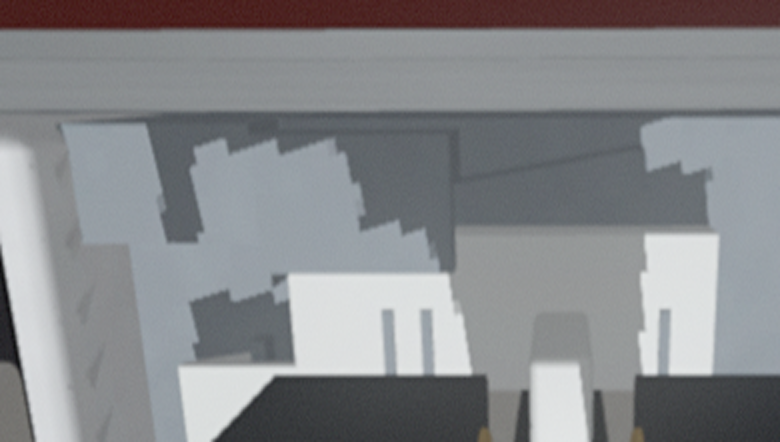

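The lock holds: pulling back 4.6 mm at about 3 N dragged the meter along, and the lip stayed put relative to the cover (456 vs 458 px). Releasing.

servo_tool --pt "0 0 -0.1 0 0" --pt "0 0 0 0 0" --pt "6 0 0 0 0" --pt "6 0 0 0 0" --pt "6 0 0 0 0" --pt "6 0 0 0 0" --pt "6 0 0 0 0" --pt "6 0 0 0 0"

```text
time_s: 14.05
tcp_pos: [0.6094, -0.0162, 0.0608]
eef_rot: [180.0, -0.0, -103.7]
contact_force: [0.3, 0.4, -0.6]
gripper_width: 0.0597
```

servo_tool --pt "6 0 0 -1 0" --pt "6 0 0 -3 0" --pt "6 0 0 -5 0" --pt "6 0 0 -5 0" --pt "6 -5 0 -1 0" --pt "6 -5 0 0 0" --pt "6 -3 0 0 0" --pt "6 0 0 0 0"

```text
time_s: 15.05
tcp_pos: [0.6405, 0.1121, 0.2111]
eef_rot: [-180.0, 0.0, -103.6]
contact_force: [0.1, -0.4, 0.7]
gripper_width: 0.0598
```

Run:
```python
from h import *
s=r.get_state();print(s["tcp_pos"],s["eef_rot"],s["contact_force"],s["time_s"],s["gripper_width"])
im=r.capture("wrist");cv2.imwrite("pics/w8.png",im[:,:,::-1])
im=r.capture("scene"); cv2.imwrite("pics/s8.png",cv2.resize(im[90:310,230:470,::-1],None,fx=2.7,fy=2.7,interpolation=cv2.INTER_CUBIC))
```

```text
[0.6404671 0.1121196 0.2111248] [-1.79983062e+02  1.26304105e-02 -1.03555228e+02] [ 0.13363263 -0.35826364  0.7042895 ] 15.05 0.05979047794506109
```

View pics/w8.png

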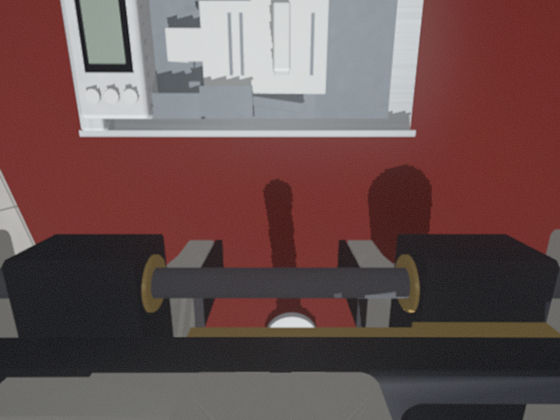

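View pics/s8.png

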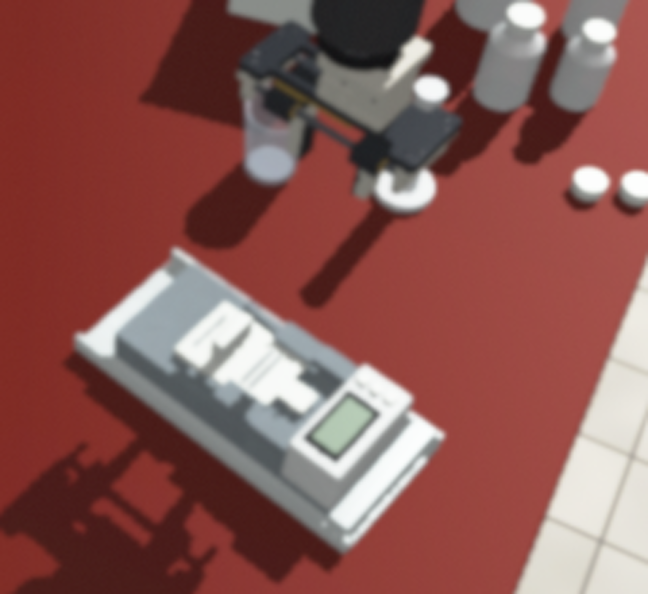

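Run:
```python
from h import *
s=r.get_state()
y=np.radians(-13.6);e=np.array([np.cos(y),np.sin(y)]);n=np.array([-e[1],e[0]])
for nm,p,z in [("lip entry",(253,85),.0626),("lip far end",(200,90),.0626),("rear edge",(326,60),.056),("front corner(above lip)",(201,40),.056),("tab",(165,45),.056),("side",(300,94),.056),("lip inner",(225,84),.0626)]:
    print(nm,(plane("wrist",[p],z,s)[0,:2]@np.c_[e,n]*1000).round(1))
r.close_job()
```

```text
lip entry [619.3 158.4]
lip far end [666.7 162.6]
rear edge [554.3 137. ]
front corner(above lip) [664.6 120.7]
tab [696.5 124.7]
side [577.  165.6]
lip inner [644.2 157.6]
the job is handed in; nothing more can be done
```

The battery cover is back on the meter and, by my checks, locked. I handed the job in at about 15 s of the 42 s allowed, and the hand-in gave no verdict.

**What I did:** I picked the middle-sized cover (plate measured about 111×83 mm) and gripped it by its bar. I laid it on the deck and slid it under the lips. I kept pushing while the meter slid about 20 mm to its dock stop. The force then rose to about 28 N along the rails, with about 26 N upward on the tool, at the stops.

**Last checks:**
- **Lock:** The cover moved back about 3 mm freely. A further 4.6 mm pull, at about 3 N, dragged the meter along with it instead of sliding the cover out.
- **Position:** After release, the wrist view puts the cover's centre within about 1 mm of its fitted place along the rails. It looked flat and under the lips. The calibration is only good to about 2 mm.
- **Hook:** I could not see the hook itself, so the pull test is the evidence for the click.
- **Disagreement:** At the stops, one picture put the cover's centre at +2.4 mm, slightly past the possible +2 mm. That is within the measuring error.
- **Bystanders:** The arm touched none of them. The beaker and cylinder were still standing in the final picture. The bottle was outside it, but the arm had stayed well away from it.

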